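# Charge the sample dish, then hold the thermocouple probe in its guide

## Task

Lift the hinged tray by its yellow bar so that all three copper slugs slide off into the white dish, and lay the tray back down. Then take the thermocouple probe out of its holder by the black handle and lower it from above through the brass guide ring over the dish, without the probe touching the ring or anything else on the stand, until the top of the ring is level with the orange band on the rod. Finish while still holding the probe there, still, upright and centred in the ring, clear of the slugs; leave the crucible and the blue-capped vial by the work alone.

Things in the scene. Friction and masses are not known exactly. Their poses are not given: they have to be found in the camera images.
- stand: Grey charging stand, fixed; base plate 130 x 225 x 8 mm, origin under its centre on the worktop, z up. Carries a white dish (outside 104 x 104 mm, rim 60 mm above the worktop, centre y = -56 mm), the hinged tray on the +y side (hinge cheeks at x = +-55, y = -10 mm, 74 mm high) and the guide ring on an arm along x from a post at x = 60, y = -66 mm (101 mm high).
- dish_floor (a point): Centre of the dish's inner floor, 11 mm above the worktop; inner size 98 x 98 mm, 49 mm deep; axes as the stand's.
- tray (a joint): Angle of the hinged tray, rad: 0 = lying flat, grows as its handle end is lifted, stop at 1.25. Light friction; it falls shut by its own weight (0.22 kg) when let go. The slugs start to slide off somewhere between 0.4 and 0.7 rad.
- tray_hinge (a point): Middle of the tray's hinge line, along the stand's x axis, 65.5 mm above the worktop, level with the tray's floor; axes as the stand's. The tray (84 x 104 mm, sides 18 mm, open at the hinge end) runs from here to the stand's +y. Lifting turns it about the stand's +x axis: the handle goes up and over towards the stand's -y.
- tray_handle (a point): Middle of the tray's yellow round bar, 10 mm thick, along the stand's x, 60 mm free between its lugs. 148 mm from the hinge line along the tray, 3 mm above its floor (68.5 mm above the worktop when flat); 43 mm from its centre to the tray's end wall, nothing below. Axes turn with the tray. Pinched across from above, the bar can turn between the fingers.
- slug_0: Copper slug, cylinder 16 mm across and 14 mm high, 25 g, one of three standing on the tray at the start; origin at the centre of its underside.
- slug_1: Copper slug, cylinder 16 mm across and 14 mm high, 25 g, one of three standing on the tray at the start; origin at the centre of its underside.
- slug_2: Copper slug, cylinder 16 mm across and 14 mm high, 25 g, one of three standing on the tray at the start; origin at the centre of its underside.
- guide: Brass guide ring, outside 44 mm, bore 24 mm, 18 mm high, fixed to the stand's arm over the dish; origin at the centre of its underside, 82 mm above the worktop; z up along the bore.
- guide_mouth (a point): Centre of the guide ring's top face, 100 mm above the worktop; z up along the bore.
- holder: Probe holder, fixed to the worktop: dark round foot 68 mm across, upright tube 26 mm outside, 16 mm inside, top 115 mm above the worktop; origin under the foot's centre.
- probe: Thermocouple probe, upright in the holder, 40 to 85 g: steel rod 8 mm thick, 100 mm long, then a black round handle 22 mm across (100 to 150 mm above the tip) with an 8 mm stub on top. Origin at the rod's lower tip, z up along it. In the holder the handle's underside rests on the tube's top, tip 15 mm above the worktop: it must rise 100 mm to come out.
- probe_band (a point): Middle of the orange depth band on the probe's rod, 52 mm above the tip; the band is 24 mm long (40 to 64 mm above the tip).
- probe_grip (a point): Middle height of the probe's black handle, on its axis, 127 mm above the tip: the place to grip.
- crucible: White porcelain crucible, 41 mm across, 28 mm high, a bystander standing behind the work; origin at the centre of its underside.
- vial: Small glass vial with a blue cap, 24 mm across, 44 mm high, a bystander at the front edge; origin at the centre of its underside.

How it is judged:
By the outcome, as a careful person would: the job done as asked, in the order asked, and still so for the second after the job is handed in, while the arm keeps its last pose, push and grip.
It also fails if it takes over 58 s, if anything falls off the work surface, if the arm or the gripper's body presses on something with over 40 N, if the wrist force passes 120 N, or if a joint passes its speed limit or range.

## Robot

A 7-joint arm with a two-finger parallel gripper is mounted at the origin on a cart in front of the work surface, level with it; the furniture and walls round the work are solid. World frame = base frame: x ahead of the robot, y to its left, z up, the work surface at z = 0. Lengths are in m, angles in rad, forces in N, time in s.
With the tool pointing down it reaches from about 0.425 to 0.875 m from the base axis. Payload 9.9 kg.
Tool frame: the origin (TCP) lies midway between the tips of the shut fingers; the grasp point (between the pads) lies 19 mm behind it; z points along the fingers, y is the direction in which the jaws open and shut (so a half turn about z gives the same grasp; the last joint's range is limited). The gripper opens to 85 mm and grips with 20 to 120 N. Pads are 22 mm wide; open, the fingers measure 114 mm over their backs; the gripper's body (76 mm by 85 mm) begins 54 mm behind the grasp point. The pads swing forward as they close: fully open they stand 13 mm farther back than shut.
Start: joints at [1.226, 0.576, 0.025, 1.437, -0.015, 1.129, -0.057], TCP at [0.174, -0.652, 0.231] pointing down, gripper open.
Joint ranges: [-2.76, 2.76], [-0.34, 2.15], [-1.52, 1.57], [0.19, 2.46], [-1.09, 4.23], [0.17, 1.99], [-2.82, 2.82]. Speed limits (rad/s): [2.22, 2.22, 3.01, 3.01, 3.14, 3.14, 3.14].

## Interface

Orientations are given as a unit quaternion [w, x, y, z].
In Python, from station import bot, optics, sign_off, nets gives the robot as it stands.
- The arm moves only by the shell command python3 -m crank 'ROWS' [OPENING] [FORCE]. ROWS is JSON, a list of rows, each a list of 2 entries, a list of its own where there are three numbers: the shift along the tool's x, y, z in m, then the turn, a rotation vector about the tool's x, y, z in rad. A call has 1 to 10 rows; each row is the pose to reach, as a shift and turn from the pose measured when the call began, along the tool's axes at that moment; what a row does not reach only later rows make up. A row lasts 1/12 s, in which the tool goes at most 41.7 mm and 7.16 degrees, less where a joint would pass 70% of its speed; a pose out of reach is approached as far as the arm can. A call with a gripper value outside its range is refused whole. OPENING is the finger opening in m, from 0 to 0.0854, set as the call begins (- or left out, the last holds). The fingers move at their own pace and stop on an object; FORCE is the grip in N (left out, the last holds). Time passes only in rows, so rows that repeat a pose let the fingers close. It gives the time, the measured TCP pose, the force and the opening at its end, in the units of the state.
- bot.get_state(): the state, without advancing time (a new reading comes with each control period).
- optics.capture(name): name is "side" or "top"; returns (picture, depth): 384x512x3 uint8, red, green, blue; 384x512 float32, m along the optical axis (not along the pixel's ray), 0 where there is no reading.
- optics.camera_info(name): a dict with "fx", "fy", "cx", "cy" (pixels), "dist_coeffs" ([k1, k2, p1, p2, k3] as OpenCV has them; the pictures are not rectified), "position" and "rotation" of the camera in the world. Camera axes: x right, y up, looking along -z (the intrinsics and any distortion apply to the point x, -y, -z); pixel columns grow to the right and rows downward; lengths in m; the calibration is good to about 2 mm. A picture is of the moment at which its call begins. camera_info takes no time and is no camera call.
- sign_off(): hands the job in, once; it reports no verdict.
Trained networks look in the newest picture that a camera, given by its name, has taken for a name from the list of things; names that differ only in an ending like _2 or _b are one class to them, and where a whole thing is asked for, a point or a joint stands for the part that bears it (a point fixed in the world has none). Each returns a list of dicts, best first, with "conf" (0 to 1); they miss things now and then, are a little off and sometimes report something else, mostly with a low value. They report only what shows in the picture. A call takes as long as a camera call.
- nets.recognise(camera, target): "rect" ([left, top, right, bottom] in pixels, round what is visible of it).
- nets.silhouettes(camera, target): "pixels" (384x512 bool, what is visible of it) and "rect" ([left, top, right, bottom] in pixels, round what is visible of it).
The state is a dict: "time": time; "joint_pos": joint angles; "dq": joint speeds; "joint_torque": joint torques, N m; "eef_pos": TCP position; "eef_rot": TCP orientation; "force": force on the tool from outside, world axes, zero at the start; "ft_torque": the same for the moment, N m; "width": finger opening in m.
Only numpy, scipy, OpenCV 4.12 (cv2) and the standard library are available. Lean on these libraries where they do the work, as an engineer would, in place of code of your own. Each camera call takes 0.05 s, during which the arm holds its last target.

## Working session

There is one attempt and no reset: what is moved stays moved. The work goes in short steps, Python scripts to look and compute and a shell command to move; the robot and the scene stay as the last step left them, time stands still between calls to the robot, and variables do not carry over. Pictures are saved under pics/ and viewed, and the job is handed in when it is done.

```bash
ls; mkdir -p pics; python3 - <<'E'
from station import bot, optics, nets
import cv2
print(bot.get_state())
for n in ("side","top"):
    p,d=optics.capture(n); cv2.imwrite(f"pics/{n}0.png",p[:,:,::-1]); print(optics.camera_info(n))
E
```

```text
pics
{'time': 0.0, 'joint_pos': array([ 1.22618537,  0.57650193,  0.02482224,  1.43790969, -0.01500074,
        1.12900363, -0.05651819]), 'dq': array([ 2.03047464e-03,  1.01958316e-03,  2.46253618e-04,  5.43150087e-05,
       -7.05642608e-04,  1.19475005e-03, -9.56533825e-04]), 'joint_torque': array([-9.10932577e-04, -7.65762877e+01,  2.24977344e+00, -2.85967433e+01,
        1.51929643e-02,  1.26833588e-02,  7.22913637e-05]), 'eef_pos': array([ 0.1739589 , -0.65172777,  0.23046187]), 'eef_rot': array([-8.06779195e-04,  9.91506712e-01,  1.30052946e-01, -1.42242222e-04]), 'force': array([-0.15693825, -0.03874013, -0.14878798]), 'ft_torque': array([-0.00075679, -0.06732426, -0.01147273]), 'width': 0.08554028861638868}
{'fx': 352.08581030265003, 'fy': 352.08581030265003, 'cx': 254.44292020829687, 'cy': 190.95913567390372, 'dist_coeffs': array([-0.00334254,  0.        ,  0.        ,  0.        ,  0.        ]), 'position': array([0.41600876, 0.49097672, 0.62816644]), 'rotation': array([-0.07217528, -0.04102741,  0.4550233 ,  0.88660097])}
{'fx': 475.4366894535154, 'fy': 475.4366894535154, 'cx': 261.18011888305267, 'cy': 188.96260739025567, 'dist_coeffs': array([-0.09414179,  0.        ,  0.        ,  0.        ,  0.        ]), 'position': array([ 0.43436689, -0.19373692,  1.15516676]), 'rotation': array([ 0.70888163,  0.03442916, -0.02700291, -0.70396897])}
```

View pics/side0.png

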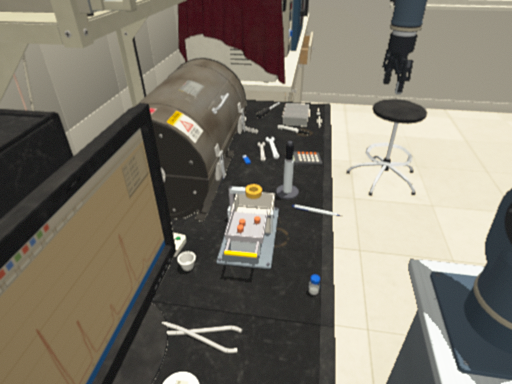

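View pics/top0.png

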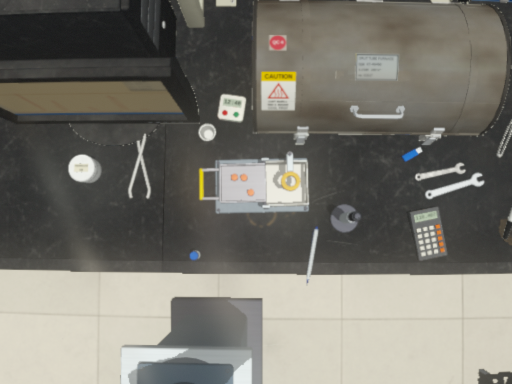

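The side view (looking along -y) shows the tray's yellow bar at about (240,254), the slugs at (241,225), the ring at (253,190), the probe at (289,165), the crucible at (187,261) and the vial at (314,284). The top view shows the bar at (202,184), the ring at (289,181) and the holder at (345,218).

```bash
cat > h.py <<'E'
import numpy as np, cv2
from scipy.spatial.transform import Rotation as R
from station import bot, optics, nets
def cam(n):
    c=optics.camera_info(n); q=np.array(c['rotation']).ravel()
    K=np.array([[c['fx'],0,c['cx']],[0,c['fy'],c['cy']],[0,0,1.]])
    Rm=R.from_quat([q[1],q[2],q[3],q[0]]).as_matrix()
    return K,np.array(c['dist_coeffs']),np.array(c['position']),Rm
def ray(n,uv):
    K,D,P,Rm=cam(n)
    u=cv2.undistortPoints(np.array(uv,float).reshape(-1,1,2),K,D).reshape(-1,2)
    return P,(np.c_[u[:,0],-u[:,1],-np.ones(len(u))])@Rm.T
def at_z(n,uv,z):
    P,d=ray(n,uv); return P+d*((z-P[2])/d[:,2])[:,None]
def pts(n,mask,depth):
    v,u=np.nonzero(mask&(depth>0)); P,d=ray(n,np.c_[u,v]); return P+d*depth[v,u][:,None]
def proj(n,X):
    K,D,P,Rm=cam(n); c=(np.atleast_2d(X)-P)@Rm; c=c*[1,-1,-1]
    return cv2.projectPoints(c.reshape(-1,1,3),np.zeros(3),np.zeros(3),K,D)[0].reshape(-1,2)
def tri(uvt,uvs):
    A=np.zeros((3,3));b=np.zeros(3)
    for n,uv in(("top",uvt),("side",uvs)):
        P,d=ray(n,[uv]);d=d[0]/np.linalg.norm(d);M=np.eye(3)-np.outer(d,d);A+=M;b+=M@P
    X=np.linalg.solve(A,b); return X
def toolR():
    q=bot.get_state()['eef_rot']; return R.from_quat([q[1],q[2],q[3],q[0]])
E
python3 - <<'E'
from h import *
np.set_printoptions(precision=4,suppress=True)
D={}
for n in("top","side"):
    p,D[n]=optics.capture(n)
    for t in ["tray_handle","stand","guide","tray","probe","holder","slug_0","crucible","vial"]:
        for r in nets.silhouettes(n,t)[:3]:
            m=r['pixels']; v,u=np.nonzero(m); 
            X=pts(n,m,D[n])
            print(n,t,round(r['conf'],2),np.round(r['rect'],1),m.sum(),"c",u.mean().round(1),v.mean().round(1),"med",np.median(X,0) if len(X) else None, X.max(0) if len(X) else None)
E
```

```text
top tray_handle 0.98 [198.  157.3 267.3 203.2] 1932 c 238.3 182.3 med [ 0.543  -0.131   0.0657] [ 0.6003 -0.0286  0.0867]
top tray_handle 0.63 [195.7 152.7 308.6 210.6] 5066 c 259.6 184.8 med [ 0.5401 -0.1812  0.0497] [ 0.6147 -0.026   0.105 ]
top guide 0.6 [279.4 167.8 303.2 189.9] 255 c 290.4 180.2 med [ 0.5472 -0.2486  0.0988] [ 0.5759 -0.2264  0.105 ]
top tray 0.79 [198.7 161.2 266.1 205.5] 1816 c 238.6 181.8 med [ 0.5451 -0.1326  0.0656] [ 0.6    -0.038   0.0867]
top probe 0.69 [348.5 211.6 360.1 220.7] 129 c 353.9 215.8 med [ 0.4655 -0.3772  0.164 ] [ 0.4776 -0.3698  0.1761]
top holder 0.68 [332.9 205.6 356.5 233.2] 512 c 341.9 218.1 med [ 0.4627 -0.3718  0.0082] [ 0.4994 -0.3502  0.1217]
top slug_0 0.5 [243.2 175.5 249.2 181. ] 40 c 243.9 176.8 med [ 0.5551 -0.1427  0.0789] [ 0.5625 -0.1357  0.083 ]
top crucible 0.77 [198.5 122.5 214.1 140.7] 224 c 206.9 132.2 med [ 0.6727 -0.0468  0.017 ] [ 0.6897 -0.0299  0.0327]
top vial 0.64 [190.3 249.  198.4 260.7] 70 c 194.8 254.6 med [ 0.3756 -0.0277  0.0413] [ 0.3864 -0.0163  0.0458]
side tray_handle 0.6 [225.8 210.3 270.5 256.8] 1257
[... 419 characters left out ...]

side probe 0.42 [283.1 142.8 291.9 159.3] 85 c 288.9 151.7 med [ 0.4667 -0.3718  0.1459] [ 0.4745 -0.3669  0.1714]
side holder 0.71 [275.4 161.8 297.3 198.6] 528 c 287.5 182.9 med [ 0.4653 -0.3709  0.0133] [ 0.5029 -0.344   0.1163]
side holder 0.54 [219.  185.7 274.1 265. ] 3735 c 249.5 228.2 med [ 0.5401 -0.1401  0.0429] [ 0.6245 -0.0353  0.1029]
side slug_0 0.45 [254.4 218.7 259.7 222.3] 22 c 256.9 219.1 med [ 0.5215 -0.1507  0.0792] [ 0.5264 -0.1475  0.0806]
side crucible 0.54 [179.3 251.9 194.5 272.3] 263 c 186.5 260.1 med [ 0.673  -0.0519  0.0193] [ 0.6916 -0.0286  0.0309]
side vial 0.56 [307.5 273.7 321.1 294.9] 199 c 313.8 283.5 med [ 0.3771 -0.0205  0.0139] [ 0.3882 -0.0127  0.0464]
```

```bash
python3 - <<'E'
import cv2
s=cv2.imread("pics/side0.png")[130:300,160:340];cv2.imwrite("pics/side0z.png",cv2.resize(s,None,fx=3.5,fy=3.5,interpolation=2))
s=cv2.imread("pics/top0.png")[110:270,170:390];cv2.imwrite("pics/top0z.png",cv2.resize(s,None,fx=3.6,fy=3.6,interpolation=2))
E
```

```text
(no output)
```

View pics/top0z.png

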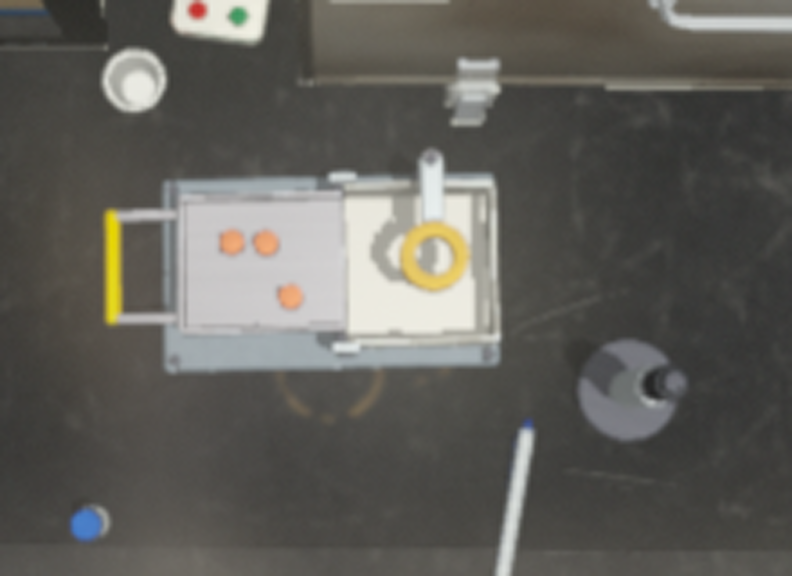

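View pics/side0z.png

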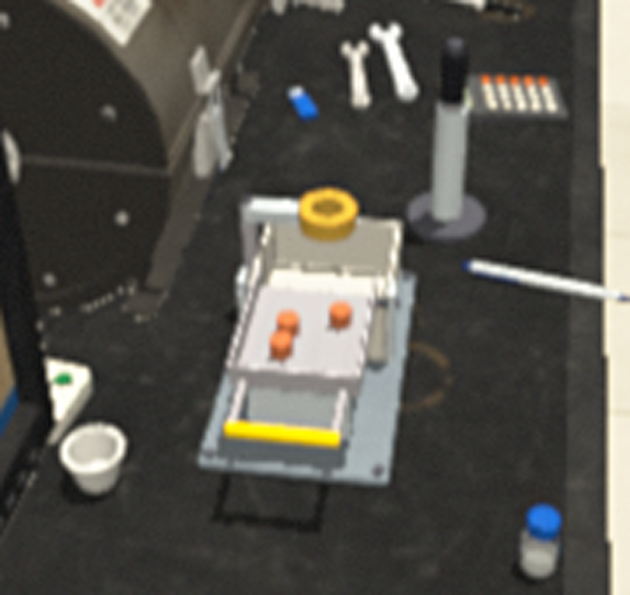

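```bash
python3 - <<'E'
from h import *
np.set_printoptions(precision=4,suppress=True)
for n in("top","side"):
    p,d=optics.capture(n)
    hsv=cv2.cvtColor(p,cv2.COLOR_RGB2HSV)
    y=(hsv[:,:,0]>20)&(hsv[:,:,0]<33)&(hsv[:,:,1]>150)&(hsv[:,:,2]>120)
    roi=np.zeros_like(y)
    if n=="top": roi[160:210,192:210]=1
    else: roi[245:262,215:265]=1
    m=y&roi; v,u=np.nonzero(m); X=pts(n,m,d)
    print(n,"bar n",m.sum(),"px",u.min(),u.max(),v.min(),v.max(),u.mean(),v.mean())
    P0=at_z(n,np.c_[u,v],0.0715); c=P0.mean(0); w,V=np.linalg.eigh(np.cov(P0[:,:2].T)); a=V[:,1]; s=(P0[:,:2]-c[:2])@a
    print(" centre",c,"axis",a,"ext",s.min(),s.max(), "mid",c[:2]+a*(s.min()+s.max())/2)
    roi[:]=0
    if n=="top": roi[165:192,276:304]=1
    else: roi[180:202,240:266]=1
    g=(hsv[:,:,0]>14)&(hsv[:,:,0]<30)&(hsv[:,:,1]>110)&roi
    X=pts(n,g,d); t=X[(X[:,2]>0.096)&(X[:,2]<0.106)]
    print(" ring n",g.sum(),len(t),t.mean(0),t.min(0),t.max(0))
    A=np.c_[2*t[:,:2],np.ones(len(t))]
    cv2.imwrite(f"pics/{n}m.png",np.where(g|m,255,0).astype(np.uint8))
    v,u=np.nonzero(g); 
    if n=="top":
        cc,_=cv2.minEnclosingCircle(np.c_[u,v].astype(np.float32)); print(cc,_, at_z(n,[cc],0.1))
E
```

```text
top bar n 142 px 199 203 168 199 200.85915492957747 183.69014084507043
 centre [ 0.54   -0.0434  0.0715] axis [-0.9998 -0.0219] ext -0.03632743727553532 0.03527042218706637 mid [ 0.5406 -0.0433]
 ring n 154 146 [ 0.5453 -0.2465  0.0998] [ 0.5265 -0.2667  0.0961] [ 0.5649 -0.2285  0.106 ]
(289.9444580078125, 180.61111450195312) 9.076263427734375 [[ 0.5454 -0.2463  0.1   ]]
side bar n 141 px 224 256 250 257 240.07801418439718 253.63829787234042
 centre [ 0.5405 -0.0387  0.0715] axis [-0.9999 -0.0157] ext -0.03631882637331619 0.035802567937213085 mid [ 0.5408 -0.0387]
 ring n 219 118 [ 0.5456 -0.2437  0.0999] [ 0.5256 -0.2671  0.096 ] [ 0.5672 -0.2239  0.1029]
```

The zoomed views confirm the layout: the bar is at about (0.541,-0.043), the ring at about (0.5455,-0.246) and the stand yaw is about 0.02. All three slugs are on the tray. Next I move above the bar.

```bash
cat >> h.py <<'E'
np.set_printoptions(precision=4,suppress=True)
def plan(pos,yaw=0.02,tiltx=0.0):
    """tool x at yaw in world, z down; returns shift & rotvec in tool axes"""
    s=bot.get_state(); T=toolR()
    G=R.from_euler('z',yaw)*R.from_euler('x',tiltx)*R.from_matrix(np.diag([1.,-1,-1]))
    print("shift",T.inv().apply(np.array(pos)-s['eef_pos']),"rot",(T.inv()*G).as_rotvec(),"t",s['time'],"pos",s['eef_pos'],"F",s['force'],"w",s['width'])
E
python3 - <<'E'
from h import *
plan([.541,-.043,.13])
E
```

```text
shift [ 0.5116 -0.494   0.1013] rot [ 0.     -0.      0.2408] t 1.2 pos [ 0.1741 -0.6522  0.2313] F [-0.0876 -0.3411 -0.2166] w 0.08566125267925294
```

```bash
python3 -m crank '[[[0.512,-0.494,0],[0,0,0.24]],[[0.512,-0.494,0],[0,0,0.24]],[[0.512,-0.494,0],[0,0,0.24]],[[0.512,-0.494,0],[0,0,0.24]],[[0.512,-0.494,0],[0,0,0.24]],[[0.512,-0.494,0],[0,0,0.24]],[[0.512,-0.494,0],[0,0,0.24]],[[0.512,-0.494,0],[0,0,0.24]],[[0.512,-0.494,0],[0,0,0.24]],[[0.512,-0.494,0],[0,0,0.24]]]' 0.04 40; python3 -c "
from h import *
plan([.541,-.043,.13])"
```

```text
time: 2.03
eef_pos: [0.3899, -0.2936, 0.2317]
eef_rot: [0.0, 1.0, 0.01, 0.0]
force: [1.5, -0.5, 0.0]
width: 0.0395
shift [ 0.1562 -0.2475  0.1017] rot [ 0.0005 -0.0007  0.0006] t 2.0333 pos [ 0.3899 -0.2936  0.2317] F [ 1.4504 -0.4999  0.042 ] w 0.03951876276845445
```

```bash
python3 -m crank '[[[0.156,-0.248,0.1],[0,0,0]],[[0.156,-0.248,0.1],[0,0,0]],[[0.156,-0.248,0.1],[0,0,0]],[[0.156,-0.248,0.1],[0,0,0]],[[0.156,-0.248,0.1],[0,0,0]],[[0.156,-0.248,0.1],[0,0,0]],[[0.156,-0.248,0.1],[0,0,0]],[[0.156,-0.248,0.1],[0,0,0]],[[0.156,-0.248,0.1],[0,0,0]],[[0.156,-0.248,0.1],[0,0,0]]]'; python3 -c "
from h import *
plan([.541,-.043,.05])
for n in ('side','top'):
  p,d=optics.capture(n)
  s=p[150:300,180:330] if n=='side' else p[110:270,150:310]
  cv2.imwrite(f'pics/{n}1.png',cv2.resize(s[:,:,::-1],None,fx=3.5,fy=3.5,interpolation=2))"
```

```text
time: 2.87
eef_pos: [0.5409, -0.0412, 0.1312]
eef_rot: [0.0, 1.0, 0.012, -0.0]
force: [-0.2, -1.7, -0.3]
width: 0.0398
shift [0.     0.0018 0.0812] rot [0.0003 0.0002 0.0033] t 2.8667 pos [ 0.5409 -0.0412  0.1312] F [-0.2215 -1.6931 -0.3184] w 0.03979361346533245
```

View pics/side1.png

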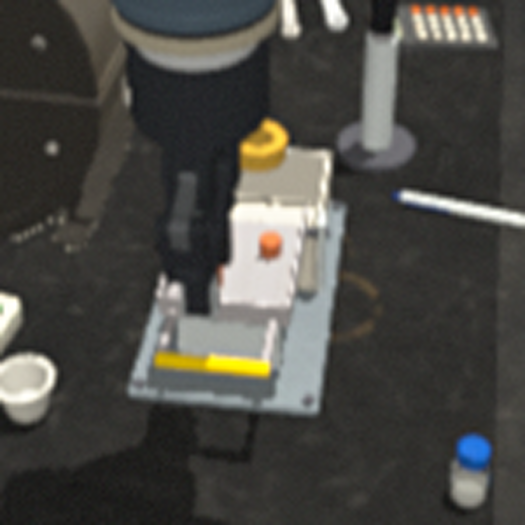

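View pics/top1.png

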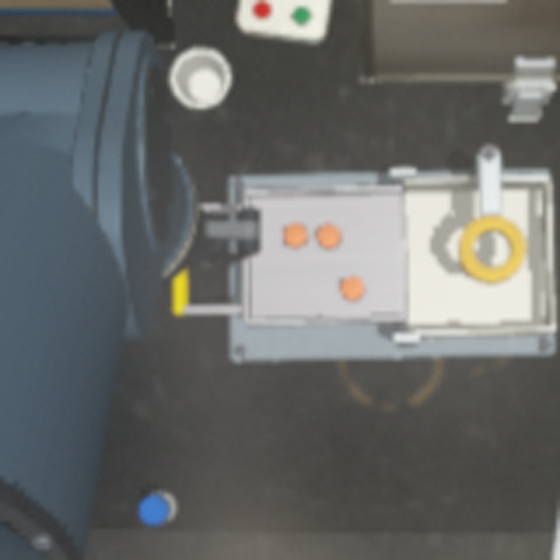

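The gripper is over the bar with the jaw axis across it. The side view shows the fingers at about x 190-220, above and behind the yellow bar. Next I descend.

```bash
python3 -m crank '[[[0,0.001,0.03],[0,0,0]],[[0,0.0015,0.06],[0,0,0]],[[0,0.0015,0.078],[0,0,0]],[[0,0.0015,0.078],[0,0,0]],[[0,0.0015,0.078],[0,0,0]]]'; python3 -c "
from h import *
plan([.541,-.043,.051])
p,d=optics.capture('side')
cv2.imwrite('pics/side2.png',cv2.resize(p[150:300,180:330,::-1],None,fx=3.5,fy=3.5,interpolation=2))"
```

```text
time: 3.38
eef_pos: [0.5399, -0.0466, 0.054]
eef_rot: [0.001, 1.0, 0.009, -0.0]
force: [1.1, 0.5, 0.8]
width: 0.0401
shift [ 0.0012 -0.0036  0.003 ] rot [ 0.0017  0.0008 -0.0026] t 3.3833 pos [ 0.5399 -0.0466  0.054 ] F [1.1408 0.5067 0.7556] w 0.040110542469922336
```

View pics/side2.png

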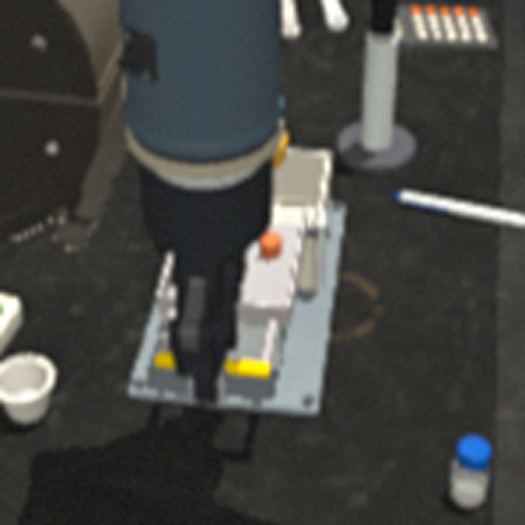

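The fingers straddle the bar at its middle, seen at about (210,370) in the crop. Next I centre on it and close.

```bash
python3 -m crank '[[[0.001,-0.003,0.003],[0,0,0]],[[0.001,-0.003,0.003],[0,0,0]],[[0.001,-0.003,0.003],[0,0,0]],[[0.001,-0.003,0.003],[0,0,0]],[[0.001,-0.003,0.003],[0,0,0]],[[0.001,-0.003,0.003],[0,0,0]]]' 0 35; python3 -c "
from h import *
plan([.541,-.043,.051])"
```

```text
time: 3.93
eef_pos: [0.5426, -0.0416, 0.0532]
eef_rot: [0.0, 1.0, 0.01, 0.002]
force: [-1.0, 5.3, 5.3]
width: 0.0084
shift [-0.0016  0.0014  0.0021] rot [ 0.0002 -0.0036 -0.0004] t 3.9333 pos [ 0.5426 -0.0416  0.0532] F [-1.0026  5.3316  5.3156] w 0.00842691235440352
```

The bar is gripped at 8.4 mm. Next I lift it along the arc to 0.5 rad.

```bash
python3 -m crank '[[[0,0.0003,-0.007],[0,0,0]],[[0,0.001,-0.015],[0,0,0]],[[0,0.002,-0.022],[0,0,0]],[[0,0.0035,-0.029],[0,0,0]],[[0,0.0053,-0.0365],[0,0,0]],[[0,0.0075,-0.0436],[0,0,0]],[[0,0.010,-0.0505],[0,0,0]],[[0,0.0129,-0.0574],[0,0,0]],[[0,0.0161,-0.064],[0,0,0]],[[0,0.0196,-0.0706],[0,0,0]]]'; python3 -c "
from h import *
plan([.541,-.043,.051])
p,d=optics.capture('side')
cv2.imwrite('pics/side3.png',cv2.resize(p[120:300,180:330,::-1],None,fx=3.3,fy=3.3,interpolation=2))
p,d=optics.capture('top')
cv2.imwrite('pics/top3.png',cv2.resize(p[110:270,170:330,::-1],None,fx=3.5,fy=3.5,interpolation=2))"
```

```text
time: 4.77
eef_pos: [0.5431, -0.0604, 0.1247]
eef_rot: [-0.001, 1.0, 0.01, 0.002]
force: [2.1, 5.1, -0.4]
width: 0.0083
shift [-0.0021 -0.0173  0.0737] rot [-0.001  -0.0043  0.0004] t 4.7667 pos [ 0.5431 -0.0604  0.1247] F [ 2.1085  5.0671 -0.4476] w 0.008341938780448522
```

View pics/side3.png

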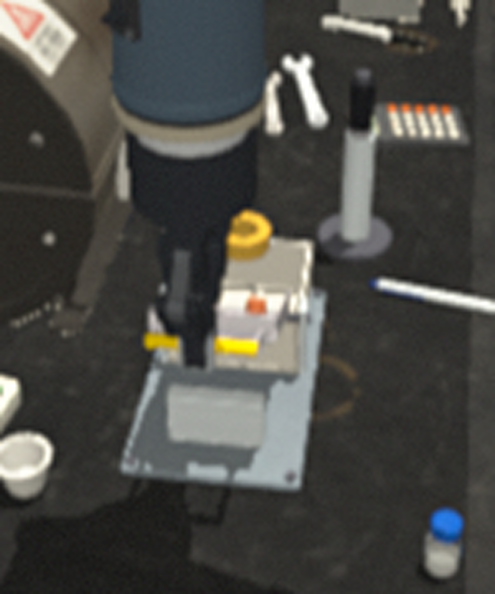

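View pics/top3.png

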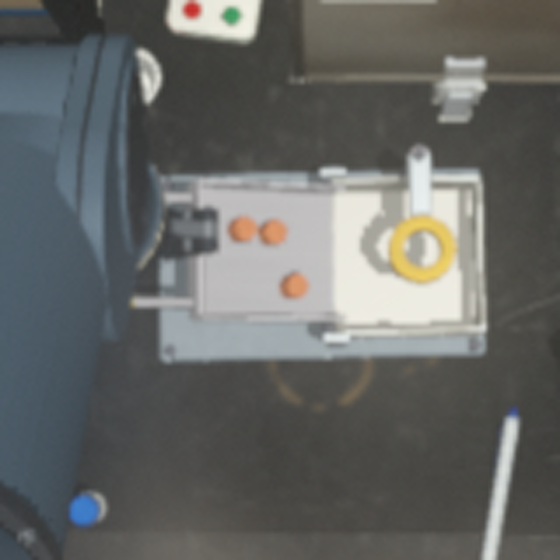

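The tray is at about 0.5 rad and the slugs have not slid yet; they are still at (243,230), (273,232) and (294,285) in the top crop. I lift further, to 0.75.

```bash
python3 -m crank '[[[0,0.0019,-0.0032],[0,0,0]],[[0,0.0038,-0.0063],[0,0,0]],[[0,0.0058,-0.0094],[0,0,0]],[[0,0.0079,-0.0124],[0,0,0]],[[0,0.0101,-0.0154],[0,0,0]],[[0,0.0124,-0.0184],[0,0,0]],[[0,0.0147,-0.0212],[0,0,0]],[[0,0.0171,-0.024],[0,0,0]],[[0,0.0196,-0.0268],[0,0,0]],[[0,0.0222,-0.0295],[0,0,0]]]'; python3 -c "
from h import *
plan([.541,-.043,.051])
p,d=optics.capture('side')
cv2.imwrite('pics/side4.png',cv2.resize(p[120:300,180:330,::-1],None,fx=3.3,fy=3.3,interpolation=2))
p,d=optics.capture('top')
cv2.imwrite('pics/top4.png',cv2.resize(p[110:270,170:330,::-1],None,fx=3.5,fy=3.5,interpolation=2))"
```

```text
time: 5.7
eef_pos: [0.5438, -0.0822, 0.1554]
eef_rot: [-0.001, 1.0, 0.01, 0.003]
force: [1.0, 7.0, 3.8]
width: 0.0087
shift [-0.0026 -0.0391  0.1045] rot [-0.0019 -0.0057  0.0004] t 5.7 pos [ 0.5438 -0.0822  0.1554] F [1.0035 6.9605 3.7813] w 0.008653360984039602
```

View pics/top4.png

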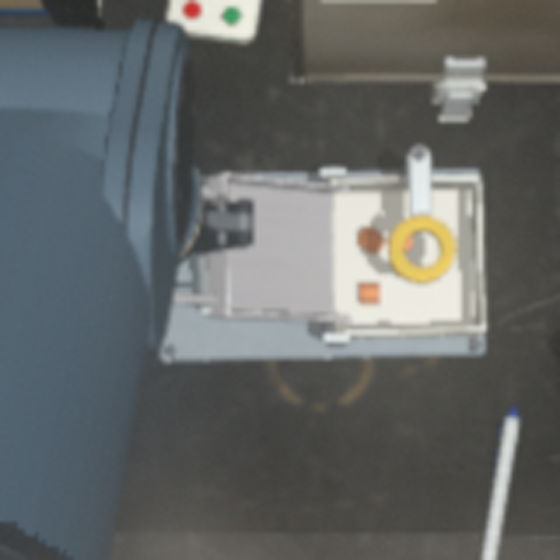

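View pics/side4.png

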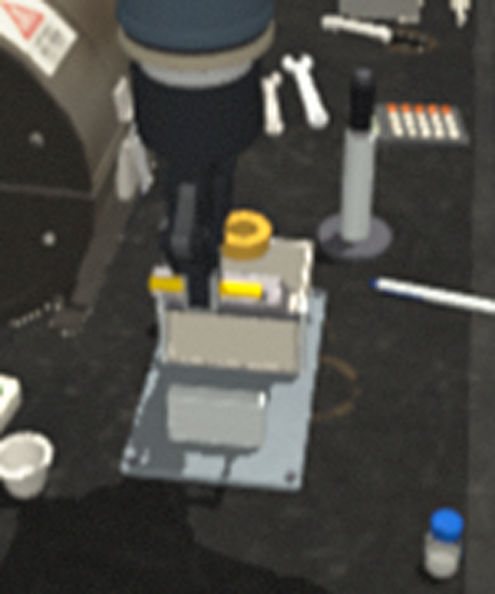

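All three slugs are in the dish, at (370,240), (369,292) and (408,243) in the top crop, the last partly under the ring. Next I lower the tray along the same arc.

```bash
python3 -m crank '[[[0,-0.0051,0.0055],[0,0,0]],[[0,-0.0098,0.0111],[0,0,0]],[[0,-0.0143,0.0171],[0,0,0]],[[0,-0.0222,0.0295],[0,0,0]],[[0,-0.0289,0.0427],[0,0,0]],[[0,-0.0343,0.0565],[0,0,0]],[[0,-0.0383,0.0708],[0,0,0]],[[0,-0.0408,0.0853],[0,0,0]],[[0,-0.0412,0.095],[0,0,0]],[[0,-0.0411,0.1015],[0,0,0]]]'; python3 -m crank '[[[0,0,0.001],[0,0,0]],[[0,0,0.001],[0,0,0]]]';  python3 -c "
from h import *
plan([.5426,-.0416,.0532])
p,d=optics.capture('side')
cv2.imwrite('pics/side5.png',cv2.resize(p[120:300,180:330,::-1],None,fx=3.3,fy=3.3,interpolation=2))
p,d=optics.capture('top')
cv2.imwrite('pics/top5.png',cv2.resize(p[110:270,170:330,::-1],None,fx=3.5,fy=3.5,interpolation=2))"
```

```text
time: 6.63
eef_pos: [0.5434, -0.0415, 0.0538]
eef_rot: [-0.001, 1.0, 0.01, 0.003]
force: [-7.3, -1.3, 47.7]
width: 0.0086
time: 6.8
eef_pos: [0.5437, -0.0415, 0.0537]
eef_rot: [-0.001, 1.0, 0.01, 0.003]
force: [-4.0, 1.1, 14.1]
width: 0.0084
shift [-0.0011  0.0001  0.0005] rot [-0.0011 -0.0061 -0.0001] t 6.8 pos [ 0.5437 -0.0415  0.0537] F [-3.9734  1.1092 14.0765] w 0.008397459196763093
```

View pics/top5.png

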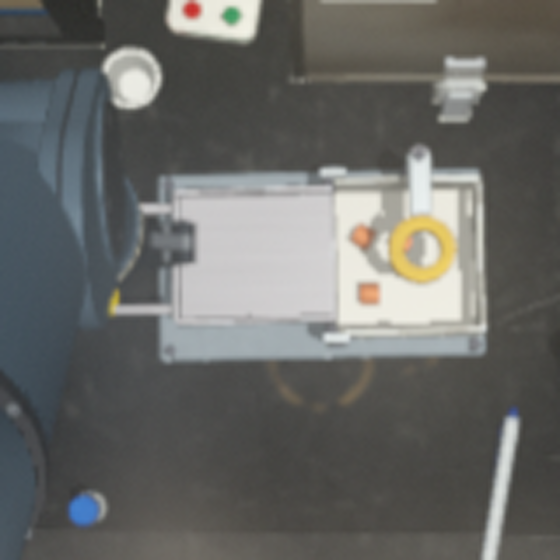

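View pics/side5.png

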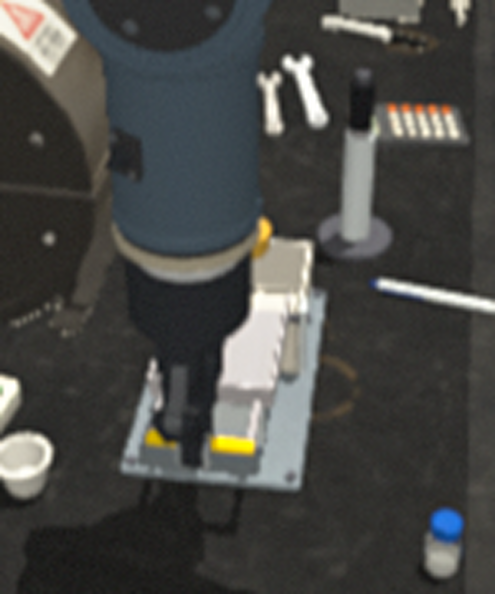

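The tray is flat and empty. Next I release the bar and rise.

```bash
python3 -m crank '[[[0,0,0],[0,0,0]],[[0,0,0],[0,0,0]],[[0,0,0],[0,0,0]],[[0,0,0],[0,0,0]],[[0,0,-0.02],[0,0,0]],[[0,0,-0.06],[0,0,0]],[[0,0,-0.1],[0,0,0]],[[0,0,-0.14],[0,0,0]],[[0,0,-0.16],[0,0,0]]]' 0.04; python3 - <<'E'
from h import *
plan([.4655,-.375,.25])
D={};P={}
for n in("top","side"):
    P[n],D[n]=optics.capture(n)
    for t in ["probe_grip","holder"]:
        for r in nets.silhouettes(n,t)[:2]:
            m=r['pixels']; X=pts(n,m,D[n]); v,u=np.nonzero(m)
            print(n,t,round(r['conf'],2),np.round(r['rect'],1),m.sum(),u.mean(),v.mean(),np.median(X,0),X.max(0),X.min(0))
cv2.imwrite('pics/top6.png',cv2.resize(P['top'][150:270,170:390,::-1],None,fx=3.6,fy=3.6,interpolation=2))
cv2.imwrite('pics/tp.png',cv2.resize(P['top'][195:240,320:375,::-1],None,fx=12,fy=12,interpolation=0))
cv2.imwrite('pics/sp.png',cv2.resize(P['side'][130:205,265:310,::-1],None,fx=8,fy=8,interpolation=0))
E
```

```text
time: 7.65
eef_pos: [0.544, -0.0419, 0.2182]
eef_rot: [-0.001, 1.0, 0.01, 0.006]
force: [0.5, -0.0, -0.2]
width: 0.0401
shift [-0.0846  0.3315 -0.0331] rot [-0.001  -0.0112 -0.0005] t 7.65 pos [ 0.544  -0.0419  0.2182] F [ 0.5186 -0.0307 -0.2104] w 0.04005770061071677
top probe_grip 0.66 [348.5 210.2 357.7 221.6] 121 353.45454545454544 215.74380165289256 [ 0.4656 -0.3765  0.1639] [ 0.4776 -0.3693  0.1752] [ 0.4557 -0.3899  0.1155]
top holder 0.67 [332.2 204.6 358.4 231.4] 496 342.12298387096774 217.86290322580646 [ 0.4628 -0.3719  0.0084] [ 0.4993 -0.3498  0.117 ] [ 0.4339 -0.4111  0.0014]
side probe_grip 0.42 [285.8 142.4 291.2 162.4] 93 289.0430107526882 151.23655913978496 [ 0.4664 -0.372   0.1471] [ 0.4746 -0.3672  0.1748] [ 0.4586 -0.38    0.1204]
side holder 0.9 [273.3 160.6 297.9 196. ] 479 287.48016701461376 182.5991649269311 [ 0.4656 -0.3707  0.0246] [ 0.4995 -0.3468  0.1183] [ 0.4332 -0.5427  0.0004]
side holder 0.55 [242.1 183.1 261.3 201.1] 220 252.6409090909091 190.64545454545456 [ 0.5467 -0.2377  0.0978] [ 0.5984 -0.0664  0.2271] [ 0.5254 -0.407  -0.0003]
```

View pics/top6.png

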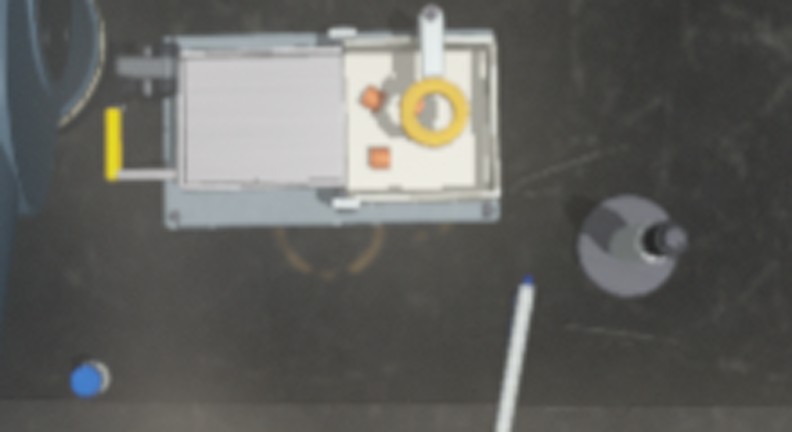

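View pics/tp.png

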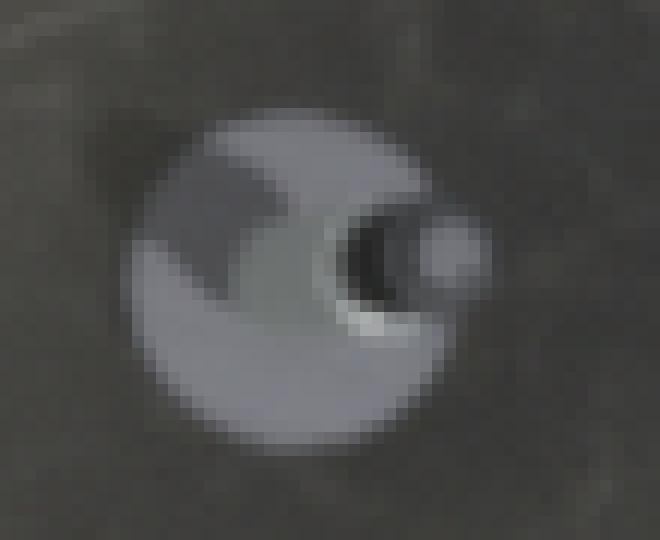

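View pics/sp.png

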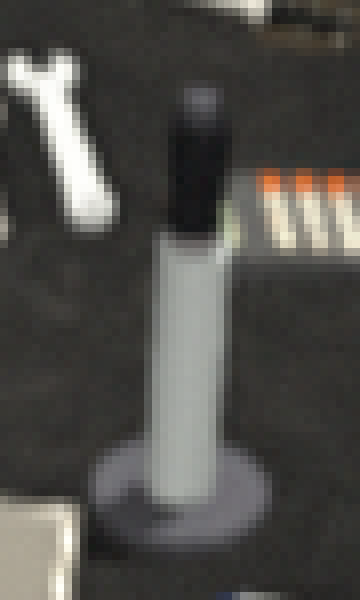

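```bash
python3 - <<'E'
from h import *
print(at_z("top",[[343.9,217.6]],.008), at_z("top",[[357.2,215.5]],.173), tri([357.2,215.5],[203/8+265-.5,100/8+130-.5]))
# predicted projections of candidate
c=np.array([.466,-.376])
for c in([.4655,-.376],[.4655,-.374]):
  for z in(.165,.173,.008,.14): print(c,z,proj("top",[*c,z]),proj("side",[*c,z]))
E
```

```text
[[ 0.4662 -0.3814  0.008 ]] [[ 0.4661 -0.3821  0.173 ]] [ 0.4663 -0.3825  0.1706]
[0.4655, -0.376] 0.165 [[353.5696 215.899 ]] [[289.8971 144.9248]]
[0.4655, -0.376] 0.173 [[354.2772 215.7808]] [[290.0473 142.3344]]
[0.4655, -0.376] 0.008 [[341.6624 217.8847]] [[287.215  191.1683]]
[0.4655, -0.376] 0.14 [[351.4295 216.2563]] [[289.437  152.8622]]
[0.4655, -0.374] 0.165 [[352.615  215.8942]] [[289.8357 145.2667]]
[0.4655, -0.374] 0.173 [[353.3149 215.776 ]] [[289.9858 142.6736]]
[0.4655, -0.374] 0.008 [[340.8364 217.8804]] [[287.1547 191.5506]]
[0.4655, -0.374] 0.14 [[350.4979 216.2516]] [[289.3757 153.212 ]]
```

The probe axis comes out at about (0.466,-0.3815): the stub top is at (357.2,215.5) in the top picture and the foot centre at (343.9,217.6), and they agree. Next I move above it.

```bash
python3 -m crank '[[[-0.085,0.338,-0.025],[0,-0.011,0]],[[-0.085,0.338,-0.025],[0,-0.011,0]],[[-0.085,0.338,-0.025],[0,-0.011,0]],[[-0.085,0.338,-0.025],[0,-0.011,0]],[[-0.085,0.338,-0.025],[0,-0.011,0]],[[-0.085,0.338,-0.025],[0,-0.011,0]],[[-0.085,0.338,-0.025],[0,-0.011,0]],[[-0.085,0.338,-0.025],[0,-0.011,0]],[[-0.085,0.338,-0.025],[0,-0.011,0]],[[-0.085,0.338,-0.025],[0,-0.011,0]]]' 0.06 35; python3 -m crank '[[[0,0,0],[0,0,0]],[[0,0,0],[0,0,0]]]';python3 -c "
from h import *
plan([.466,-.3815,.123])
for n in ('side','top'):
  p,d=optics.capture(n)
  s=p[90:215,230:330] if n=='side' else p[150:260,270:390]
  cv2.imwrite(f'pics/{n}7.png',cv2.resize(s[:,:,::-1],None,fx=5,fy=5,interpolation=2))"
```

```text
time: 8.78
eef_pos: [0.4603, -0.3866, 0.235]
eef_rot: [-0.0, 1.0, 0.006, -0.005]
force: [-0.4, -0.3, -0.1]
width: 0.0601
time: 8.95
eef_pos: [0.4596, -0.3862, 0.2334]
eef_rot: [-0.001, 1.0, 0.006, -0.006]
force: [0.2, 0.2, 0.1]
width: 0.0597
shift [ 0.0079 -0.0044  0.1103] rot [-0.0019  0.0128 -0.008 ] t 8.95 pos [ 0.4596 -0.3862  0.2334] F [0.2276 0.1749 0.0624] w 0.05968717928342654
```

View pics/side7.png

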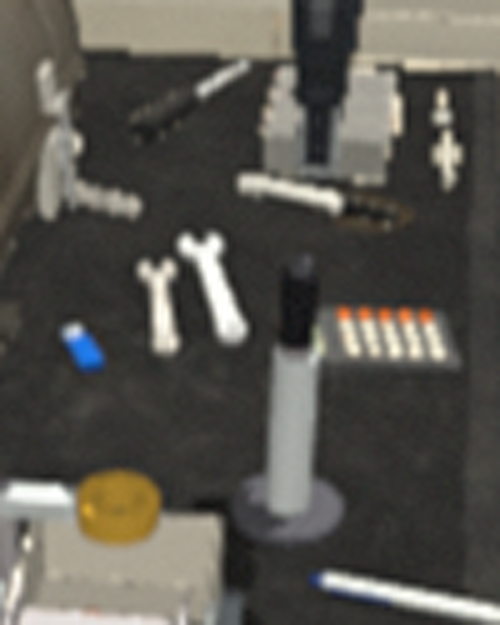

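View pics/top7.png

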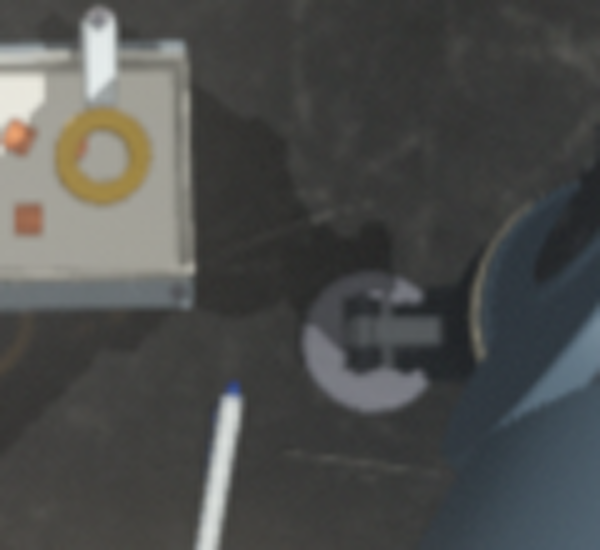

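The gripper is just over the probe: the finger tips are at about (318,165) in the side crop and the stub at (300,265). Next I correct the offset while descending part of the way.

```bash
python3 -m crank '[[[0.007,-0.004,0],[-0.002,0.012,-0.008]],[[0.007,-0.004,0.01],[-0.002,0.012,-0.008]],[[0.007,-0.004,0.02],[-0.002,0.012,-0.008]],[[0.007,-0.004,0.02],[-0.002,0.012,-0.008]],[[0.007,-0.004,0.02],[-0.002,0.012,-0.008]]]'; python3 -c "
from h import *
plan([.466,-.3815,.123])
s=bot.get_state(); print(proj('side',s['eef_pos']),proj('top',s['eef_pos']))
for n in ('side','top'):
  p,d=optics.capture(n)
  s=p[100:180,260:320] if n=='side' else p[190:250,320:390]
  cv2.imwrite(f'pics/{n}8.png',cv2.resize(s[:,:,::-1],None,fx=7,fy=7,interpolation=2))"
```

```text
time: 9.47
eef_pos: [0.4669, -0.3804, 0.213]
eef_rot: [-0.0, 1.0, 0.011, -0.001]
force: [-0.1, 0.1, 0.2]
width: 0.0603
shift [-0.0008  0.0011  0.09  ] rot [-0.0008  0.0011  0.0025] t 9.4667 pos [ 0.4669 -0.3804  0.213 ] F [-0.0762  0.051   0.2465] w 0.06034612729605037
[[290.4374 128.2323]] [[360.214  214.4661]]
```

View pics/side8.png

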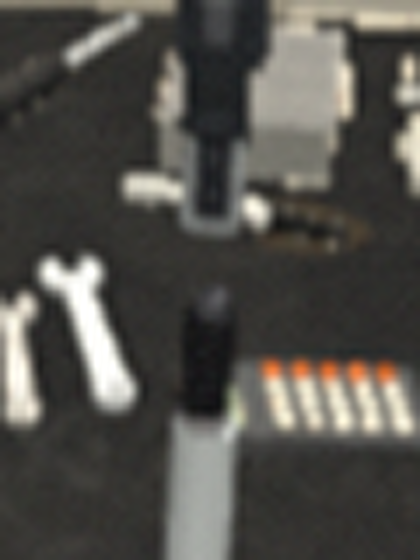

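View pics/top8.png

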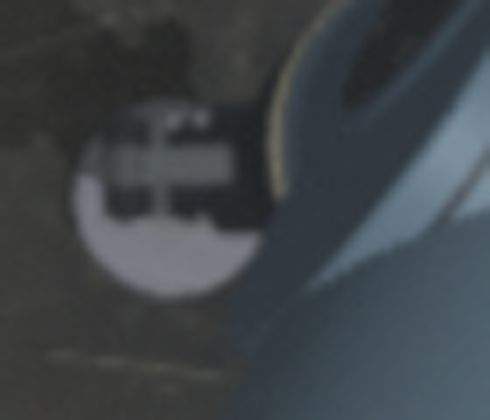

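The fingers and the stub line up at column 210 in the side crop. Next I descend and grip.

```bash
python3 -m crank '[[[-0.001,0.001,0.025],[0,0,0]],[[-0.001,0.001,0.05],[0,0,0]],[[-0.001,0.001,0.075],[0,0,0]],[[-0.001,0.001,0.088],[0,0,0]],[[-0.001,0.001,0.09],[0,0,0]],[[-0.001,0.001,0.09],[0,0,0]]]'; python3 -c "
from h import *
plan([.466,-.3815,.123])
for n in ('side','top'):
  p,d=optics.capture(n)
  s=p[120:200,260:320] if n=='side' else p[190:250,320:390]
  cv2.imwrite(f'pics/{n}9.png',cv2.resize(s[:,:,::-1],None,fx=7,fy=7,interpolation=2))"
```

```text
time: 10.07
eef_pos: [0.4661, -0.3821, 0.1238]
eef_rot: [-0.0, 1.0, 0.011, -0.0]
force: [-0.1, 0.6, 0.9]
width: 0.0597
shift [-0.0001 -0.0006  0.0008] rot [-0.0002  0.0005  0.0019] t 10.0667 pos [ 0.4661 -0.3821  0.1238] F [-0.1045  0.5587  0.8729] w 0.05972924794187406
```

View pics/side9.png

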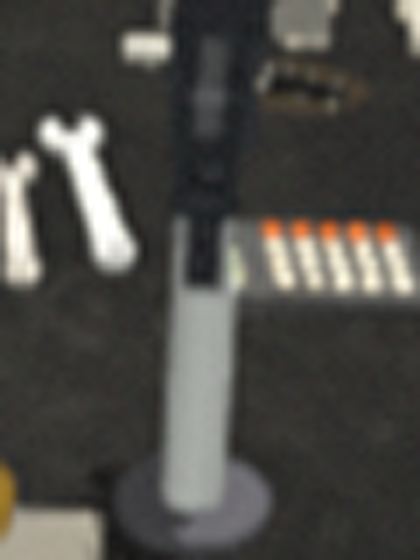

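```bash
python3 -m crank '[[[0,0,0],[0,0,0]],[[0,0,0],[0,0,0]],[[0,0,0],[0,0,0]],[[0,0,0],[0,0,0]],[[0,0,0],[0,0,0]],[[0,0,0],[0,0,0]]]' 0 50; python3 -c "
from h import *
plan([.466,-.3815,.123])"
```

```text
time: 10.67
eef_pos: [0.4673, -0.383, 0.1263]
eef_rot: [0.001, 1.0, 0.011, 0.002]
force: [-1.2, 1.5, 5.4]
width: 0.0208
shift [-0.0013 -0.0015  0.0033] rot [ 0.0023 -0.003   0.0018] t 10.6667 pos [ 0.4673 -0.383   0.1263] F [-1.1561  1.5076  5.4084] w 0.020752341459378106
```

The handle is gripped at 20.8 mm. Next I lift straight up.

```bash
python3 -m crank '[[[0,0,-0.008],[0,0,0]],[[0,0,-0.022],[0,0,0]],[[0,0,-0.04],[0,0,0]],[[0,0,-0.058],[0,0,0]],[[0,0,-0.076],[0,0,0]],[[0,0,-0.094],[0,0,0]],[[0,0,-0.112],[0,0,0]],[[0,0,-0.13],[0,0,0]],[[0,0,-0.145],[0,0,0]],[[0,0,-0.145],[0,0,0]]]'; python3 -c "
from h import *
plan([.466,-.383,.27])
for n in ('side','top'):
  p,d=optics.capture(n)
  s=p[80:200,240:320] if n=='side' else p[150:260,270:390]
  cv2.imwrite(f'pics/{n}10.png',cv2.resize(s[:,:,::-1],None,fx=5,fy=5,interpolation=2))"
```

```text
time: 11.5
eef_pos: [0.4679, -0.3835, 0.2752]
eef_rot: [0.003, 1.0, 0.011, 0.004]
force: [1.1, -0.4, 0.2]
width: 0.0213
shift [-0.0019 -0.0006  0.0052] rot [ 0.0057 -0.0075  0.0016] t 11.5 pos [ 0.4679 -0.3835  0.2752] F [ 1.0984 -0.3824  0.1562] w 0.02127251245795374
```

View pics/side10.png

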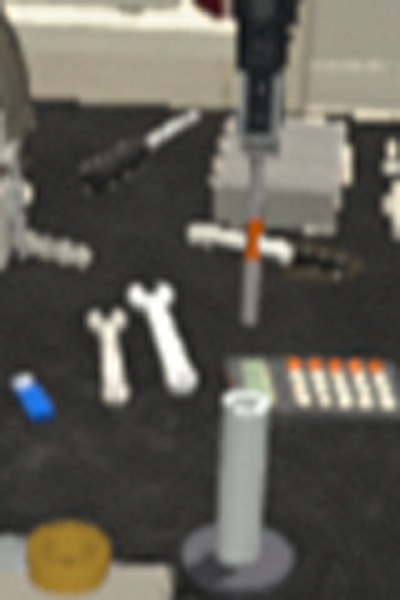

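View pics/top10.png

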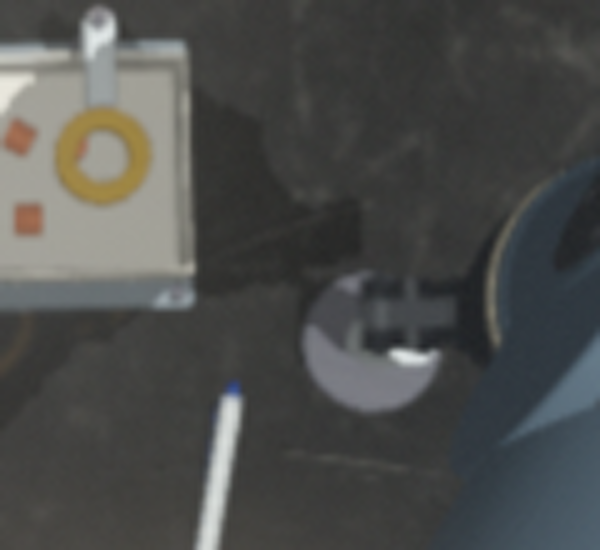

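The probe is clear of the tube: the tip is at about (249,322) and the band at (254,238) in the side crop. Next I carry it above the ring and straighten the tool.

```bash
python3 -m crank '[[[0.01,-0.017,0],[0.006,-0.0075,0]],[[0.025,-0.045,0],[0.006,-0.0075,0]],[[0.042,-0.075,0],[0.006,-0.0075,0]],[[0.058,-0.1,0],[0.006,-0.0075,0]],[[0.068,-0.122,0],[0.006,-0.0075,0]],[[0.073,-0.134,0],[0.006,-0.0075,0]],[[0.0745,-0.138,0],[0.006,-0.0075,0]],[[0.0745,-0.139,0],[0.006,-0.0075,0]],[[0.0745,-0.139,0],[0.006,-0.0075,0]],[[0.0745,-0.139,0],[0.006,-0.0075,0]]]'; python3 -m crank '[[[0,0,0],[0,0,0]],[[0,0,0],[0,0,0]]]';python3 - <<'E'
from h import *
plan([.5454,-.2464,.26])
s=bot.get_state();T=toolR();print("tool z",T.apply([0,0,1]),"tip pred",proj('side',s['eef_pos']+T.apply([0,0,.111])),proj('top',s['eef_pos']+T.apply([0,0,.111])))
for n in ('side','top'):
  p,d=optics.capture(n)
  s=p[90:210,210:300] if n=='side' else p[150:230,260:350]
  cv2.imwrite(f'pics/{n}11.png',cv2.resize(s[:,:,::-1],None,fx=6,fy=6,interpolation=2))
  for r in nets.silhouettes(n,"probe")[:2]:
    v,u=np.nonzero(r['pixels']);print(n,r['conf'],r['rect'],len(u))
  hsv=cv2.cvtColor(p,cv2.COLOR_RGB2HSV); 
E
```

```text
time: 12.43
eef_pos: [0.5374, -0.2441, 0.2717]
eef_rot: [-0.001, 1.0, 0.01, -0.002]
force: [0.2, 0.6, -0.4]
width: 0.0208
time: 12.6
eef_pos: [0.5366, -0.2458, 0.2716]
eef_rot: [-0.001, 1.0, 0.008, -0.002]
force: [-0.2, -0.1, -0.9]
width: 0.0208
shift [0.0089 0.0007 0.0116] rot [-0.0013  0.0045 -0.0033] t 12.6 pos [ 0.5366 -0.2458  0.2716] F [-0.209  -0.0526 -0.8724] w 0.020849429195712137
tool z [-0.0045  0.0012 -1.    ] tip pred [[257.1117 168.9956]] [[291.0703 181.9964]]
side 0.53 [255.7, 129.6, 259.4, 168.2] 110
```

View pics/side11.png

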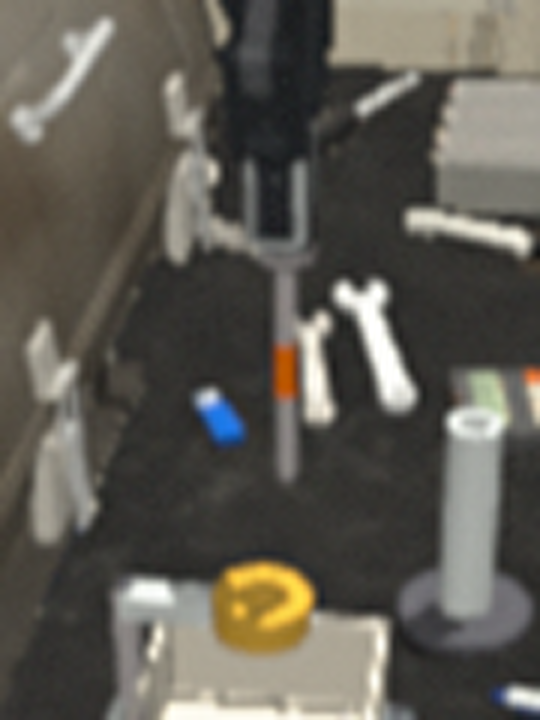

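View pics/top11.png

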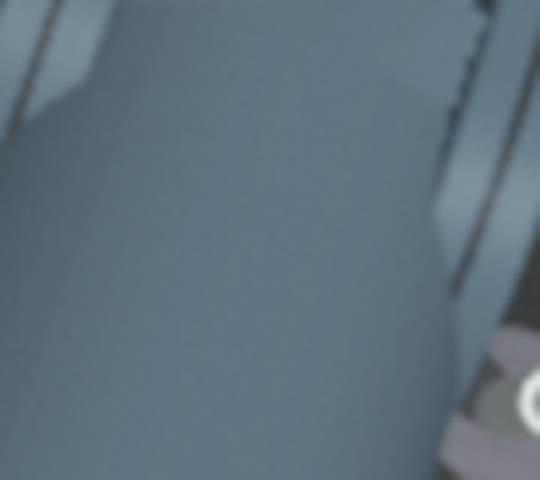

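The probe hangs above the ring. In the side crop the rod runs from (287,255) to the tip at (286,482), which matches the kinematic prediction; the arm hides it in the top view. Next I centre it over the ring.

```bash
cat >> h.py <<'E'
def rod(y0, rows, ctr=None):
    """side view: fit rod centre columns; return line points on plane y=y0"""
    p,d=optics.capture('side'); r=nets.silhouettes('side','probe')
    out=[];
    hsv=cv2.cvtColor(p,cv2.COLOR_RGB2HSV).astype(int)
    if r: m=r[0]['pixels']; print('net',r[0]['conf'],np.round(r[0]['rect'],1))
    for v in range(*rows):
        if not r: break
        u=np.nonzero(m[v])[0]
        if 2<=len(u)<=7: out.append([u.mean(),v])
    out=np.array(out)
    if len(out)>4:
        k=np.polyfit(out[:,1],out[:,0],1); print('col=%.4f*row+%.2f'%tuple(k),'rms',np.std(out[:,0]-np.polyval(k,out[:,1])))
        v=np.array([rows[0],rows[1]]); uv=np.c_[np.polyval(k,v),v]
        P,D=ray('side',uv); X=P+D*((y0-P[1])/D[:,1])[:,None]; print(X,'tilt dx/dz',(X[0,0]-X[1,0])/(X[0,2]-X[1,2]))
        mm=m.copy(); mm[:rows[0]]=0; mm[rows[1]:]=0
        Z=pts('side',mm,d); good=np.abs(Z[:,1]-y0)<.03; Z=Z[good]
        if len(Z)>5: print('depth y:',len(Z),np.median(Z,0),'dy/dz',np.polyfit(Z[:,2],Z[:,1],1))
    return p,d
def show(n,box,name,f):
    p,d=optics.capture(n); s=p[box[1]:box[3],box[0]:box[2],::-1]
    cv2.imwrite(f'pics/{name}.png',cv2.resize(s,None,fx=f,fy=f,interpolation=2))
E
python3 -m crank '[[[0.003,0,0],[-0.001,0.0045,-0.003]],[[0.006,0.0005,0],[-0.001,0.0045,-0.003]],[[0.009,0.0005,0.005],[-0.001,0.0045,-0.003]],[[0.009,0.0005,0.01],[-0.001,0.0045,-0.003]],[[0.009,0.0005,0.015],[-0.001,0.0045,-0.003]],[[0.009,0.0005,0.02],[-0.001,0.0045,-0.003]],[[0.009,0.0005,0.02],[-0.001,0.0045,-0.003]],[[0.009,0.0005,0.02],[-0.001,0.0045,-0.003]]]';python3 - <<'E'
from h import *
plan([.5454,-.2464,.222])
s=bot.get_state();T=toolR();print("tool z",T.apply([0,0,1]),"tip pred",proj('side',s['eef_pos']+T.apply([0,0,.111])))
rod(-.2464,(146,172))
show('side',(220,120,290,210),'side12',6.5)
E
```

```text
time: 13.47
eef_pos: [0.5458, -0.2447, 0.2511]
eef_rot: [-0.001, 1.0, 0.011, -0.0]
force: [-0.2, 0.0, -0.1]
width: 0.0212
shift [-0.0005  0.0018  0.0291] rot [-0.0013  0.0006  0.0016] t 13.4667 pos [ 0.5458 -0.2447  0.2511] F [-0.178   0.0067 -0.0883] w 0.021247504707026233
tool z [-0.0006  0.0013 -1.    ] tip pred [[253.2816 175.8086]]
net 0.49 [250.  138.4 258.9 175.2]
col=0.0193*row+250.38 rms 0.1541450088737369
[[ 0.5455 -0.2464  0.2242]
 [ 0.5449 -0.2464  0.1504]] tilt dx/dz 0.008142711084927225
depth y: 98 [ 0.5449 -0.2425  0.1908] dy/dz [ 0.0055 -0.2437]
```

View pics/side12.png

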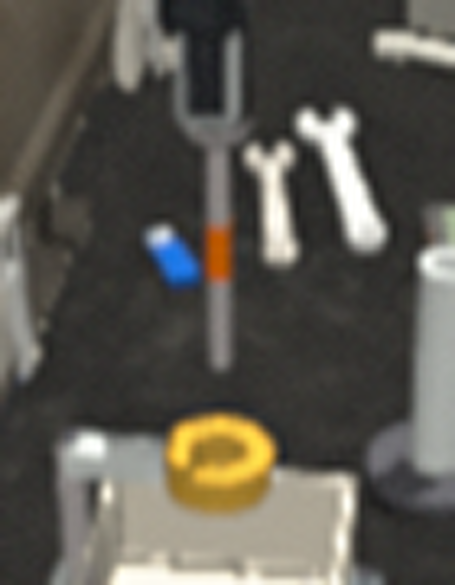

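```bash
python3 -m crank '[[[0,0.0018,0.005],[0,0,0]],[[0,0.0018,0.012],[0,0,0]],[[0,0.0018,0.02],[0,0,0]],[[0,0.0018,0.026],[0,0,0]],[[0,0.0018,0.029],[0,0,0]],[[0,0.0018,0.029],[0,0,0]],[[0,0.0018,0.029],[0,0,0]]]';python3 - <<'E'
from h import *
plan([.5454,-.2464,.159])
s=bot.get_state();T=toolR();tz=T.apply([0,0,1]);b=s['eef_pos']+tz*.059;print("tool z",tz,"band pred mid/top/bot front",proj('side',[b+[0,.0035,0],b+[0,.0035,.012],b+[0,.0035,-.012]]))
p,d=rod(-.2464,(156,178))
hsv=cv2.cvtColor(p,cv2.COLOR_RGB2HSV)
o=((hsv[:,:,0]<14)&(hsv[:,:,1]>170)); o[:140]=0;o[200:]=0;o[:,:246]=0;o[:,262:]=0
v,u=np.nonzero(o);print('band',v.min(),v.max(),v.mean(),u.mean(),np.bincount(v)[v.min():])
Z=pts('side',o,d);print(np.median(Z,0),Z[:,2].min(),Z[:,2].max())
show('side',(220,130,290,210),'side13',7)
E
```

```text
time: 14.2
eef_pos: [0.5463, -0.2465, 0.2226]
eef_rot: [-0.001, 1.0, 0.011, 0.0]
force: [0.8, -0.5, -0.6]
width: 0.0204
shift [-0.0009 -0.0001  0.0636] rot [-0.001  -0.0003  0.0016] t 14.2 pos [ 0.5463 -0.2465  0.2226] F [ 0.7974 -0.4569 -0.6083] w 0.020417203491888043
tool z [ 0.0003  0.001  -1.    ] band pred mid/top/bot front [[252.8893 168.2175]
 [252.8425 164.0855]
 [252.9354 172.2841]]
net 0.54 [253.3 149.8 257.3 184. ]
col=0.0457*row+245.61 rms 0.21440118032783562
[[ 0.5469 -0.2464  0.1965]
 [ 0.5449 -0.2464  0.1323]] tilt dx/dz 0.030494183817585223
depth y: 62 [ 0.5459 -0.244   0.1696] dy/dz [ 0.0032 -0.2444]
band 165 172 168.05555555555554 253.5 [4 2 2 2 2 2 3 1]
[ 0.5447 -0.2447  0.1629] 0.15216689884301315 0.17402562154838785
```

View pics/side13.png

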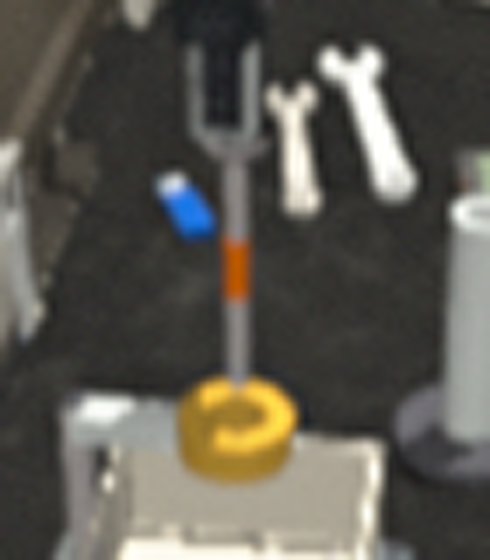

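```bash
python3 - <<'E'
from h import *
p,d=optics.capture('side')
hsv=cv2.cvtColor(p,cv2.COLOR_RGB2HSV).astype(int)
g=(hsv[:,:,0]>14)&(hsv[:,:,0]<30)&(hsv[:,:,1]>110); g[:178]=0;g[204:]=0;g[:,:240]=0;g[:,268:]=0
v,u=np.nonzero(g);print('obs',u.min(),u.max(),v.min(),v.max(),u.mean(),v.mean())
from scipy.optimize import minimize
def sil(c):
    a=np.linspace(0,2*np.pi,72); P=[]
    for z in(.082,.1): P+= [[c[0]+.022*np.cos(t),c[1]+.022*np.sin(t),z] for t in a]
    q=proj('side',np.array(P)); M=np.zeros((384*8,512*8),np.uint8)
    h=cv2.convexHull(((q+.5)*8).astype(np.int32)); cv2.fillConvexPoly(M,h,1)
    hole=proj('side',np.array([[c[0]+.012*np.cos(t),c[1]+.012*np.sin(t),.1] for t in a]))
    return cv2.resize(M.astype(np.float32),(512,384),interpolation=cv2.INTER_AREA)
# observed filled hull
ct=cv2.convexHull(np.c_[u,v].astype(np.int32)); O=np.zeros((384,512),np.float32); cv2.fillConvexPoly(O,ct,1)
best=min(((np.abs(sil((x,y))-O).sum(),x,y) for x in np.arange(.541,.551,.001) for y in np.arange(-.252,-.240,.001)))
print(best)
E
```

```text
obs 246 262 184 198 253.4009433962264 190.70283018867926
(np.float32(19.09375), np.float64(0.545), np.float64(-0.248))
```

The two cameras agree on the ring to about 1.5 mm, at about (0.545,-0.247), and the band height matches the kinematics. Next I descend into the ring.

```bash
python3 -m crank '[[[-0.001,0.0005,0.003],[0,0,0.001]],[[-0.001,0.0005,0.007],[0,0,0.001]],[[-0.001,0.0005,0.012],[0,0,0.001]],[[-0.001,0.0005,0.017],[0,0,0.001]],[[-0.001,0.0005,0.022],[0,0,0.001]],[[-0.001,0.0005,0.027],[0,0,0.001]],[[-0.001,0.0005,0.03],[0,0,0.001]],[[-0.001,0.0005,0.03],[0,0,0.001]]]';python3 - <<'E'
from h import *
plan([.5452,-.247,.159])
rod(-.2464,(166,182))
show('side',(220,130,290,210),'side14',7)
E
```

```text
time: 15.07
eef_pos: [0.5452, -0.247, 0.1923]
eef_rot: [-0.001, 1.0, 0.01, 0.0]
force: [-1.1, 0.5, -1.0]
width: 0.0207
shift [0.     0.0001 0.0333] rot [-0.0011 -0.0001  0.0006] t 15.0667 pos [ 0.5452 -0.247   0.1923] F [-1.0654  0.4603 -1.0274] w 0.02073647782132154
net 0.37 [247.1 187.1 262.7 199.3]
```

View pics/side14.png

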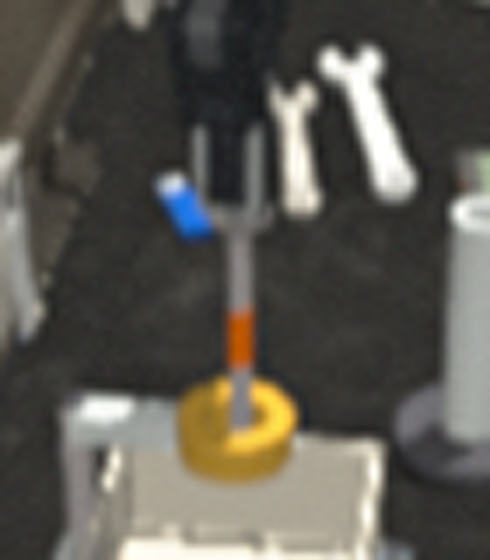

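The rod enters the bore nearly centred, at column 241 against the ring's 238. I continue down.

```bash
python3 -m crank '[[[0.0003,0,0.004],[-0.001,0,0]],[[0.0003,0,0.009],[-0.001,0,0]],[[0.0003,0,0.014],[-0.001,0,0]],[[0.0003,0,0.02],[-0.001,0,0]],[[0.0003,0,0.026],[-0.001,0,0]],[[0.0003,0,0.031],[-0.001,0,0]],[[0.0003,0,0.033],[-0.001,0,0]],[[0.0003,0,0.033],[-0.001,0,0]],[[0.0003,0,0.033],[-0.001,0,0]]]';python3 - <<'E'
from h import *
plan([.5452,-.247,.159])
p,d=optics.capture('side')
hsv=cv2.cvtColor(p,cv2.COLOR_RGB2HSV)
for v in range(166,194): print(v,[tuple(p[v,u]) if 0 else int(p[v,u].sum()) for u in range(247,261)])
show('side',(220,140,290,210),'side15',8)
show('top',(230,130,330,220),'top15',6)
E
```

```text
time: 15.97
eef_pos: [0.546, -0.2472, 0.1603]
eef_rot: [0.0, 1.0, 0.01, 0.001]
force: [-0.5, -0.5, 0.7]
width: 0.0211
shift [-0.0008 -0.0002  0.0013] rot [ 0.0005 -0.0015  0.0005] t 15.9667 pos [ 0.546  -0.2472  0.1603] F [-0.5149 -0.4623  0.7197] w 0.021149949727759996
166 [209, 304, 225, 123, 110, 117, 102, 150, 285, 360, 213, 104, 147, 160]
167 [216, 306, 216, 120, 108, 114, 103, 151, 292, 363, 213, 123, 156, 164]
168 [234, 310, 222, 120, 105, 99, 109, 153, 287, 363, 208, 118, 160, 161]
169 [242, 314, 245, 130, 91, 96, 82, 153, 283, 361, 212, 128, 156, 157]
170 [240, 305, 256, 185, 167, 158, 143, 187, 320, 358, 229, 198, 178, 161]
171 [233, 278, 298, 308, 305, 290, 250, 272, 356, 337, 261, 280, 208, 165]
172 [211, 228, 279, 347, 358, 342, 303, 317, 373, 318, 291, 272, 202, 169]
173 [184, 173, 214, 283, 319, 338, 339, 345, 366, 303, 270, 219, 164, 158]
174 [172, 155, 153, 195, 246, 297, 345, 350, 305, 238, 212, 172, 153, 169]
175 [160, 154, 148, 148, 170, 251, 343, 357, 267, 189, 159, 153, 153, 158]
176 [159, 152, 150, 146, 156, 253, 377, 383, 298, 175, 142, 156, 153, 154]
177 [156
[... 566 characters left out ...]
 359, 299, 251, 190, 149]
185 [201, 254, 259, 278, 290, 291, 333, 354, 379, 483, 492, 447, 339, 214]
186 [269, 307, 305, 316, 315, 299, 293, 298, 353, 505, 549, 546, 486, 347]
187 [300, 313, 313, 319, 330, 306, 265, 263, 316, 431, 495, 539, 540, 483]
188 [316, 310, 294, 313, 320, 310, 265, 264, 276, 329, 401, 507, 547, 541]
189 [309, 308, 295, 310, 319, 312, 263, 259, 266, 301, 360, 485, 540, 554]
190 [313, 305, 291, 306, 323, 299, 258, 264, 295, 344, 423, 508, 550, 539]
191 [310, 308, 308, 309, 313, 295, 291, 344, 430, 480, 511, 537, 540, 504]
192 [306, 322, 313, 315, 306, 309, 342, 459, 518, 537, 540, 513, 478, 416]
193 [300, 316, 328, 334, 331, 333, 360, 469, 511, 503, 478, 431, 361, 330]
```

View pics/side15.png

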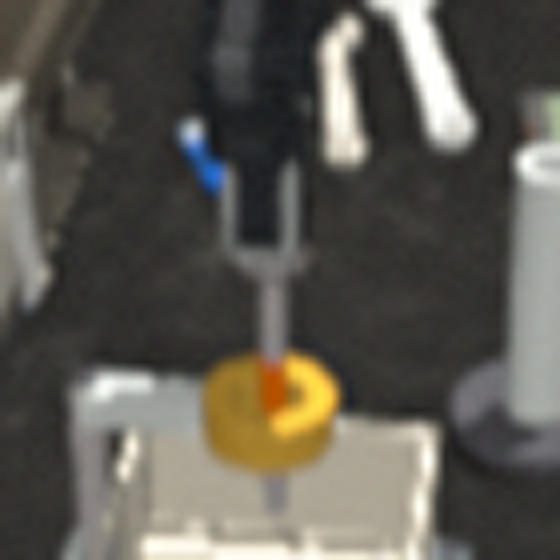

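View pics/top15.png

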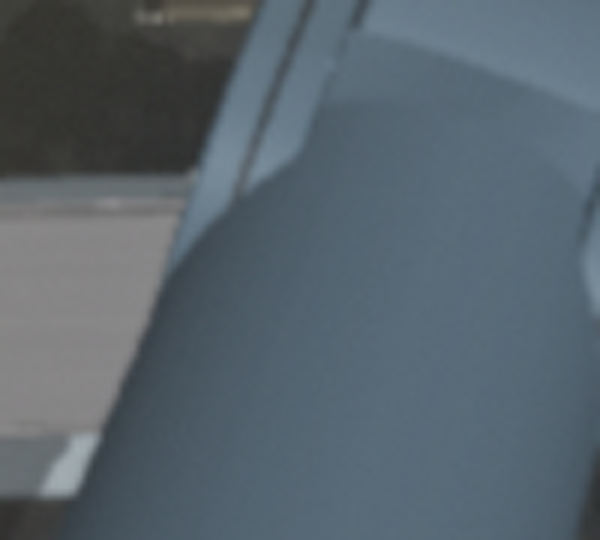

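The rod passes through the ring, with its tip at (275,512) under it and the band at the mouth, and it stands vertical. One small trim, then I let it settle.

```bash
python3 -m crank '[[[-0.0006,0,0.001],[0,-0.001,0]],[[-0.0006,0,0.001],[0,-0.001,0]],[[-0.0006,0,0.001],[0,-0.001,0]],[[-0.0006,0,0.001],[0,-0.001,0]],[[-0.0006,0,0.001],[0,-0.001,0]],[[-0.0006,0,0.001],[0,-0.001,0]],[[-0.0006,0,0.001],[0,-0.001,0]],[[-0.0006,0,0.001],[0,-0.001,0]]]';python3 - <<'E'
from h import *
plan([.5452,-.247,.159])
s=bot.get_state();T=toolR();tz=T.apply([0,0,1]);e=s['eef_pos'];print(tz,np.abs(s['dq']).max())
print('pred tip front, z=.12 axis, ring mouth',proj('side',[e+tz*.111,e+tz*.04,[.5452,-.247,.1]]))
show('side',(220,140,290,210),'side16',8)
plan([.5452,-.247,.159])
p,d=optics.capture('side')
for t in ('crucible','vial','tray'):
  for r in nets.silhouettes('side',t)[:1]: print(t,r['conf'],np.round(r['rect']),np.median(pts('side',r['pixels'],d),0))
E
```

```text
time: 16.78
eef_pos: [0.5456, -0.2473, 0.1597]
eef_rot: [0.0, 1.0, 0.01, 0.001]
force: [0.1, 0.2, 0.4]
width: 0.0209
shift [-0.0004 -0.0003  0.0007] rot [ 0.0007 -0.0011  0.0006] t 16.7833 pos [ 0.5456 -0.2473  0.1597] F [0.0721 0.2402 0.3802] w 0.020900882318398234
[ 0.0012 -0.0007 -1.    ] 0.001516339922199919
pred tip front, z=.12 axis, ring mouth [[253.7727 203.7263]
 [253.5751 181.8862]
 [253.7989 188.2205]]
shift [-0.0004 -0.0003  0.0006] rot [ 0.0007 -0.0011  0.0005] t 16.8333 pos [ 0.5456 -0.2473  0.1596] F [0.1446 0.3671 0.2371] w 0.020907416651923093
crucible 0.67 [178. 254. 194. 272.] [ 0.6733 -0.055   0.0204]
vial 0.47 [307. 276. 319. 294.] [ 0.3771 -0.0189  0.0139]
tray 0.96 [224. 211. 271. 260.] [ 0.5431 -0.1234  0.067 ]
```

View pics/side16.png

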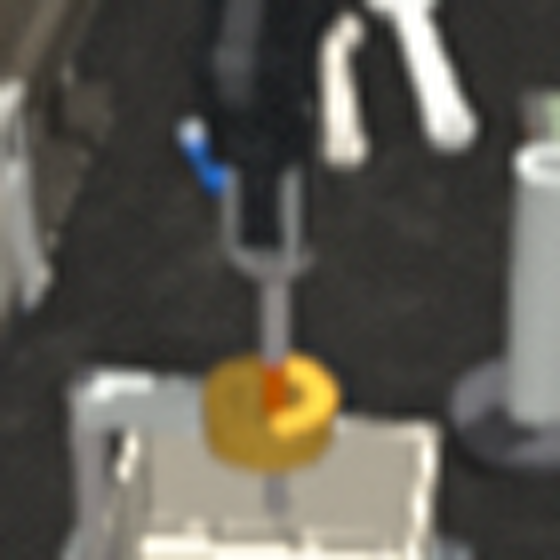

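```bash
python3 -c "
from station import sign_off
print(sign_off())"
```

```text
the job is handed in; nothing more can be done
None
```

I did the whole job in order and handed it in at about 17 s. All checks passed as far as the cameras could show.

- **Tray:** I lifted it by the yellow bar to about 0.75 rad. All three slugs slid into the dish, which I confirmed in the top view. I then laid it back flat and released it. The wrist force peaked at about 48 N as the tray met its stop, below the 120 N limit.
- **Probe:** I drew it out of the holder by the handle and lowered it through the guide ring. I saw no contact in the pictures, and the wrist force readings stayed around 1 N.

**Last checks:**
- **Height:** The tool's height puts the middle of the band within about 1 mm of the ring's top. The side picture also shows the band at the mouth.
- **Centring and tilt:** The rod is within about 1 mm of my estimate of the ring centre and stands upright. The two cameras differ by about 1.5 mm on where the ring centre lies in y, so I used the middle value.
- **Clearance:** The tip is about 48 mm above the worktop, above the slugs' tops at about 25 mm if they lie on the dish floor. The joints were at rest.
- **Bystanders:** The crucible and the vial read as unmoved, to within a few millimetres.

**Not confirmed:** The arm hid the ring and dish from the top camera at the end, so the final centring in y rests on the arm's own position readings and the side view. I last saw the slugs just before moving the probe to the ring.

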